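# Turn the painting turntable to its marker pin

### The arm

A 7-joint arm with a two-finger parallel gripper is mounted at the origin on the work surface. World frame = base frame: x ahead of the robot, y to its left, z up, the work surface at z = 0. Lengths are in m, angles in rad, forces in N, time in s.
With the tool pointing down it reaches from about 0.4 to 0.875 m from the base axis. Payload 19.3 kg.
Tool frame: the origin (TCP) lies at the very end of the fingers, on their centre line; the grasp point (between the pads) lies 19 mm behind it; z points along the fingers, y is the direction in which the jaws open and shut (so a half turn about z gives the same grasp; the last joint's range is limited). The gripper opens to 85 mm and grips with 20 to 120 N. Pads are 22 mm wide; open, the fingers measure 114 mm over their backs; the gripper's body (76 mm by 85 mm) begins 54 mm behind the grasp point. The pads swing forward as they close: fully open they stand 13 mm farther back than shut.
Start: joints at [1.221, 0.521, -0.036, 1.599, 0.021, 1.021, -0.113], TCP at [0.173, -0.601, 0.231] pointing down, gripper open.
Joint ranges: [-2.91, 2.91], [-0.3, 2.13], [-1.5, 1.42], [0.17, 2.43], [-1.26, 4.41], [0.16, 1.93], [-2.52, 2.52]. Speed limits (rad/s): [1.89, 1.89, 2.39, 2.39, 3.01, 3.01, 3.01].

### API

Orientations are given as [roll, pitch, yaw] about the fixed x, y, z axes, in that order (R = Rz(yaw) Ry(pitch) Rx(roll)).
In Python, from workcell import bot, viewer gives the robot as it stands.
- The arm moves only by the shell command python3 -m creep 'ROWS' [FORCE]. ROWS is JSON, a list of rows, each an object of numbers: "rx", "ry", "rz": the turn, a rotation vector about the tool's x, y, z in degrees; "tx", "ty", "tz": the shift along the tool's x, y, z in mm; "hand": the closure, from -1 (fully open) to 1 (shut), so that 0 is half open. In form: [{"rx": .., "ry": .., "rz": .., "tx": .., "ty": .., "tz": .., "hand": ..}, ...]. A call has 1 to 8 rows; each row is the pose to reach, as a shift and turn from the pose commanded when the call began, along the tool's axes at that moment; what a row does not reach only later rows make up. A row lasts 1/10 s, in which the tool goes at most 50 mm and 8.59 degrees, less where a joint would pass 70% of its speed; a pose out of reach is approached as far as the arm can. A call with a gripper value outside its range is refused whole. The fingers move at their own pace and stop on an object; FORCE is the grip in N (left out, the last holds). Time passes only in rows, so rows that repeat a pose let the fingers close. It gives the time, the measured TCP pose, the force and the opening at its end, in the units of the state.
- bot.observe(): the state, without advancing time (a new reading comes with each control period).
- viewer.grab_frame(name): name is "scene" or "top" or "wrist"; returns a dict with "pixels" (384x512x3 uint8, blue, green, red), "vertical_fov" (degrees; the focal length in pixels is half the picture's height over the tangent of half this angle, whatever the lens; pixels are square), "cx", "cy" (the principal point, pixels), "rvec" (rotation vector, rad) and "tvec" (3), from world to camera coordinates, as OpenCV has them; the wrist camera has in their place "tool_from_camera" (4x4, takes a point from camera to tool coordinates, whose origin is the TCP and whose axes are the flange's). Camera axes: x right, y down, z forward; pixel columns grow to the right and rows downward; lengths in m; the calibration is good to about 2 mm. The wrist camera is an equidistant fisheye: a pixel r from the principal point sees the ray r / f radians off the axis. A picture is of the moment at which its call begins: read the wrist's pose just before it. There is no depth.
- bot.job_done(): hands the job in, once; it reports no verdict.
Trained networks look in a picture, given as the dict that the camera call returned (one of the last four; its "shot" number tells which), for a name from the list of things; names that differ only in an ending like _2 or _b are one class to them, and where a whole thing is asked for, a point or a joint stands for the part that bears it (a point fixed in the world has none). Each returns a list of dicts, best first, with "score" (0 to 1); they miss things now and then, are a little off and sometimes report something else, mostly with a low value. They report only what shows in the picture. A call takes as long as a camera call. They do not tell look-alikes from the thing itself.
- viewer.outline_of(target, picture): "mask" (384x512 bool, what is visible of it) and "bbox" ([left, top, right, bottom] in pixels, round what is visible of it).
The state is a dict: "clock": time; "qpos": joint angles; "qd": joint speeds; "joint_efforts": joint torques, N m; "position": TCP position; "tool_rot": TCP orientation; "force": force on the tool from outside, world axes, zero at the start; "moment": the same for the moment, N m; "grip_width": finger opening in m.
Only numpy, scipy, OpenCV 4.12 (cv2) and the standard library are available. Lean on these libraries where they do the work, as an engineer would, in place of code of your own. Each camera call takes 0.05 s, during which the arm holds its last target.

### The job

Turn the round painting turntable by pushing one of its spokes round (not its plate) with a fingertip, whichever way you like, until the ball-ended spoke points straight at the upright marker pin standing beside the turntable, and leave it standing still there. The freshly primed steel bracket on the plate must ride along without being touched, lifted or shifted on the plate, so push gently. Grip nothing, and leave the other things on the bench alone.

Things in the scene. Friction and masses are not known exactly. Their poses are not given: they have to be found in the camera images.
- foot: Fixed dark steel foot of the turntable, 140 mm in diameter at the bench, tapering to a 44 mm column. Origin: centre of its underside on the bench; the turntable's upright axis passes through it. Its yaw means nothing.
- turntable: Turning part: steel plate 150 mm across, 64 to 76 mm above the bench, with four round spokes 90 degrees apart, 12 mm thick, centre line 70 mm up. Origin on the upright axis at that height; x along the ball-ended spoke, z up. The three plain spokes (+y, -x, -y) end 131 mm from the axis. Turns endlessly; bearing friction (0.15 N m, about 1.5 N at a spoke) stops it as the push ends.
- ball (a point): Centre of the black ball, 24 mm in diameter, at the end of the one ball-ended spoke: 140 mm from the axis, 70 mm above the bench.
- marker: Fixed marker: a flat dark strip 30 mm wide and 4 mm thick lying on the bench, leading out from under the foot to an upright steel pin 12 mm thick and 70 mm tall. Origin on the bench on the turntable's axis; x points level towards the pin, which stands 172 mm from the axis, so that the ball passes it with a 14 mm gap.
- pin_top (a point): Centre of the top of the marker pin, 70 mm above the bench.
- bracket: Loose white-primed steel angle bracket standing like a roof (tent) in the middle of the plate, 75 mm across x, 70 mm along its ridge (y), 39 mm tall, so its ridge is 115 mm above the bench; 0.2 to 0.4 kg. Origin: centre of its underside, on the turntable's axis; its x lies along the ball-ended spoke.
- spare: Bystander: a bare dark steel bracket of the same shape and size, loose on the bench. Origin: centre of its underside.
- tin: Bystander: closed paint tin, 80 mm in diameter, 110 mm tall, standing on the bench. Origin: centre of its underside.
- wirebrush: Bystander: wooden-handled hand brush lying on the bench, about 200 mm long and under 50 mm tall, handle to its -x.
Things that resemble listed ones, but are neither listed nor needed, are in the scene too. What is shaped like the marker but orange or yellow is not meant.

How it is judged:
On the way, in this order (a step that is already met when the one before it is completed fails the run):
1. a finger pushes a spoke ((contact force between the fingers and turntable_c0 above 0.3 N or contact force between the fingers and turntable_c1 above 0.3 N or contact force between the fingers and turntable_c2 above 0.3 N or contact force between the fingers and turntable_c3 above 0.3 N or contact force between the fingers and turntable_c4 above 0.3 N)).
2. the ball-ended spoke points at the pin and the turntable stands still (y of ball in the frame of marker between -0.012 and 0.012 m and x of ball in the frame of marker above 0.1 m and angular speed of turntable below 0.05 rad/s), for 0.2 s.
At the end, for the whole second after the job is handed in: The ball's centre lies within 12 mm of the line from the axis to the marker pin, on the pin's side; the turntable is at rest; the bracket stands within 15 mm and 15 degrees of where it stood on the plate; spare bracket, tin and brush are within 20 mm of their starts (all of step 2 and z of bracket in the frame of turntable between -0.002 and 0.014 m and horizontal distance between bracket and foot below 0.015 m and angle between the x axis of bracket and the x axis of turntable, either way round below 0.26 rad and distance of each of spare, tin, wirebrush from where it was at the start of the episode below 0.02 m); the robot touches nothing.
It fails at once if the bracket is touched by the robot (contact force between any of the fingers, the arm and bracket above 0.3 N).
It fails at once if the bracket is lifted, tipped or shifted on the plate (not (z of bracket in the frame of turntable between -0.002 and 0.014 m and horizontal distance between bracket and foot below 0.015 m and angle between the x axis of bracket and the x axis of turntable, either way round below 0.26 rad)).
It fails at once if the turntable is gripped or shoved hard by the fingers (over 15 N) (contact force between the fingers and turntable above 15 N).
It fails at once if the turntable is turned by its plate instead of a spoke (fingers press the plate with over 3 N) (contact force between the fingers and turntable_c5 above 3 N).
It fails at once if a bystander is disturbed (moved over 20 mm) (distance of any of spare, tin, wirebrush from where it was at the start of the episode above 0.02 m).
It also fails if it takes over 51 s, if anything falls off the work surface, if the arm or the gripper's body presses on something with over 40 N, if the wrist force passes 120 N, or if a joint passes its speed limit or range.

## Working session

There is one attempt and no reset: what is moved stays moved. The work goes in short steps, Python scripts to look and compute and a shell command to move; the robot and the scene stay as the last step left them, time stands still between calls to the robot, and variables do not carry over. Pictures are saved under pics/ and viewed, and the job is handed in when it is done.

```bash
ls; mkdir -p pics
cat > h.py <<'E'
from workcell import bot, viewer
import numpy as np, cv2
def save(p,name): cv2.imwrite('pics/'+name+'.png',p['pixels'])
E
python3 - <<'E'
from h import *
s=bot.observe()
print({k:np.round(v,3) for k,v in s.items()})
for n in ['scene','top']:
    p=viewer.grab_frame(n); save(p,n+'0'); print(n,p['vertical_fov'],p['cx'],p['cy'],p['rvec'],p['tvec'])
    for t in ['foot','turntable','ball','marker','pin_top','bracket','spare','tin','wirebrush']:
        try: print(t,[(round(d['score'],2),d['bbox']) for d in viewer.outline_of(t,p)])
        except Exception as e: print(t,e)
E
```

```text
pics
{'clock': np.float64(0.0), 'qpos': array([ 1.221,  0.522, -0.036,  1.6  ,  0.021,  1.021, -0.113]), 'qd': array([ 0.001,  0.001, -0.001,  0.001,  0.001,  0.   , -0.001]), 'joint_efforts': array([ 1.0000e-03, -9.2710e+01,  1.9810e+00, -3.6994e+01,  1.8000e-02,
        8.0000e-03, -0.0000e+00]), 'position': array([ 0.172, -0.6  ,  0.231]), 'tool_rot': array([-3.14,  0.  ,  0.28]), 'force': array([-0.   ,  0.349, -0.143]), 'moment': array([-0.036, -0.012,  0.081]), 'grip_width': np.float64(0.085)}
scene 43.60171581593481 245.79226357726372 184.45627594307226 [ 0.74226622  2.59038638 -1.11076429] [ 0.48668246 -0.13866465  1.84631347]
foot [(0.91, [203.3, 153.9, 265.0, 194.5])]
turntable [(0.78, [198.2, 149.9, 271.6, 190.5])]
ball [(0.63, [201.5, 148.4, 267.9, 191.4])]
marker [(0.86, [222.2, 210.3, 252.2, 249.0]), (0.61, [197.9, 148.3, 215.6, 172.0]), (0.53, [283.8, 185.8, 320.9, 218.1]), (0.49, [225.5, 122.5, 254.7, 147.5])]
pin_top [(0.69, [220.1, 121.0, 254.1, 147.6]), (0.67, [198.7, 148.1, 220.4, 177.4]), (0.62, [221.6, 210.1, 255.4, 250.3]), (0.62, [285.5, 185.9, 320.6, 222.0]),
[... 446 characters left out ...]
ble [(0.9, [256.3, 126.2, 355.8, 239.3]), (0.6, [68.8, 212.3, 148.0, 231.0])]
ball [(0.65, [253.8, 130.9, 359.3, 239.6]), (0.22, [293.1, 171.1, 322.1, 204.4])]
marker [(0.94, [359.5, 226.7, 408.6, 253.4]), (0.87, [192.7, 217.2, 241.1, 241.5]), (0.82, [335.2, 164.2, 372.7, 186.2]), (0.55, [204.4, 132.7, 253.7, 152.0])]
pin_top [(0.79, [359.8, 221.0, 410.1, 255.5]), (0.74, [204.4, 133.4, 253.6, 149.3]), (0.59, [195.4, 216.9, 245.7, 248.0]), (0.58, [337.5, 160.1, 374.9, 185.0])]
bracket [(0.74, [291.2, 173.3, 321.4, 201.0])]
spare [(0.94, [406.3, 148.9, 438.8, 178.0])]
tin [(0.79, [80.9, 129.9, 121.6, 168.3]), (0.33, [254.4, 127.1, 357.1, 242.3])]
wirebrush [(0.58, [69.2, 213.4, 146.0, 230.5])]
```

Run:
```python
import cv2
a=cv2.imread('pics/top0.png'); cv2.imwrite('pics/topc.png',cv2.resize(a[100:290,160:460],None,fx=2.6,fy=2.6,interpolation=cv2.INTER_CUBIC))
a=cv2.imread('pics/scene0.png'); cv2.imwrite('pics/scenec.png',cv2.resize(a[100:270,150:350],None,fx=3.5,fy=3.5,interpolation=cv2.INTER_CUBIC))
```

```text
(no output)
```

View pics/topc.png

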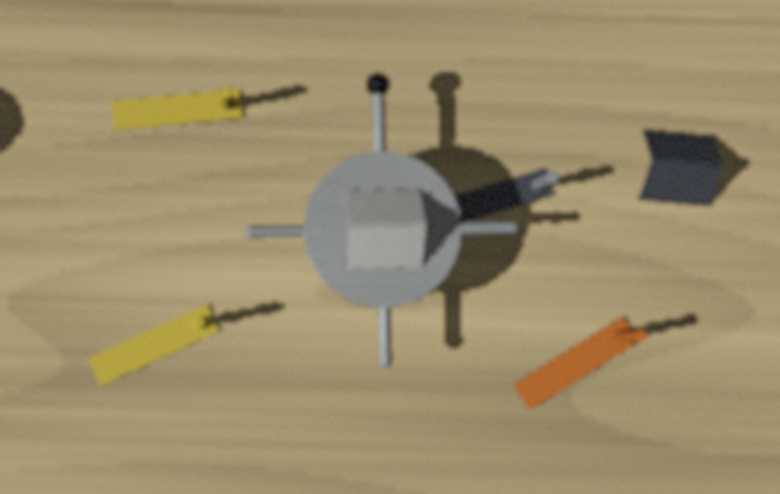

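View pics/scenec.png

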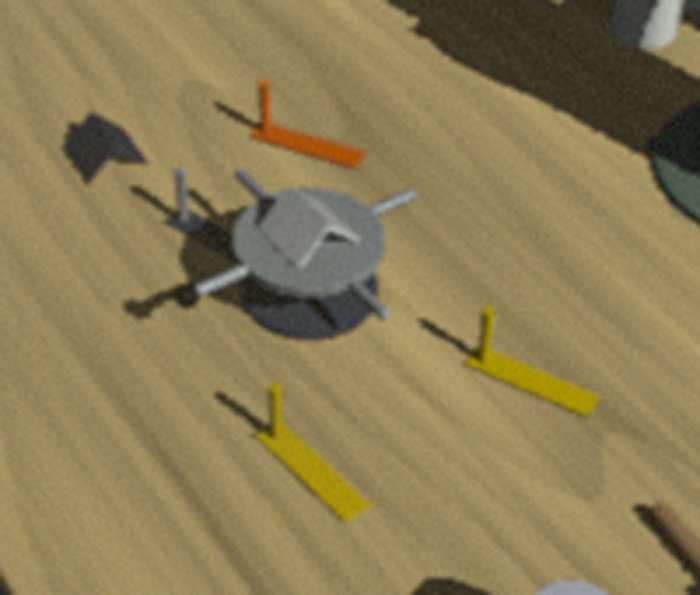

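View pics/top0.png

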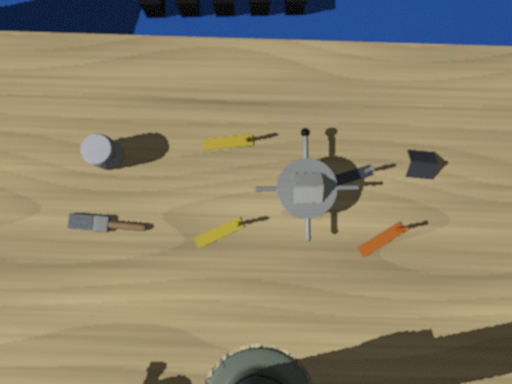

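```bash
cat >> h.py <<'E'
def ray(p,u,v):
    f=p['pixels'].shape[0]/2/np.tan(np.radians(p['vertical_fov'])/2)
    R=cv2.Rodrigues(np.array(p['rvec'],float))[0]; t=np.array(p['tvec'],float).ravel()
    d=R.T@np.array([(u-p['cx'])/f,(v-p['cy'])/f,1]); return -R.T@t,d
def at(p,u,v,z):
    c,d=ray(p,u,v); return c+d*(z-c[2])/d[2]
def proj(p,X):
    f=p['pixels'].shape[0]/2/np.tan(np.radians(p['vertical_fov'])/2)
    K=np.array([[f,0,p['cx']],[0,f,p['cy']],[0,0,1.]])
    return cv2.projectPoints(np.atleast_2d(np.array(X,float)),np.array(p['rvec'],float),np.array(p['tvec'],float),K,None)[0][:,0]
E
python3 - <<'E'
from h import *
p=viewer.grab_frame('top'); s=viewer.grab_frame('scene')
T=lambda a,b:(a/2.6+160-.3,b/2.6+100-.3)
S=lambda a,b:(a/3.5+150-.36,b/3.5+100-.36)
print('cam',ray(p,0,0)[0],ray(s,0,0)[0])
for n,u,z in [('axis plate',(382,229),.076),('ball',(377,84),.07),('sp right',(518,228),.07),('sp left',(247,232),.07),('sp down',(385,366),.07),('pintop',(552,179),.07),('pinbase',(525,192),0)]:
    print(n,at(p,*T(*u),z)[:2])
for n,u,z in [('axis plate',(309,240),.076),('ball',(187,295),.07),('pintop',(180,172),.07),('pinbase',(184,220),0)]:
    print('S',n,at(s,*S(*u),z)[:2])
for t in ['turntable','tin','spare','wirebrush','bracket','foot']:
    d=viewer.outline_of(t,p)[0]; m=d['mask']; v,u=np.nonzero(m); print(t,at(p,u.mean(),v.mean(),{'turntable':.076,'tin':.11,'bracket':.09}.get(t,.02)))
E
```

```text
cam [0.4388688  0.01725425 1.23242611] [1.18504679 0.95078605 1.1647451 ]
axis plate [ 0.54118746 -0.10639389]
ball [ 0.68173906 -0.09943934]
sp right [ 0.54650447 -0.23682655]
sp left [0.53505962 0.02149179]
sp down [ 0.41206256 -0.11243879]
pintop [ 0.59457503 -0.26896582]
pinbase [ 0.58984892 -0.2588729 ]
S axis plate [ 0.54476836 -0.09986258]
S ball [ 0.68074503 -0.09927773]
S pintop [ 0.59898268 -0.26496131]
S pinbase [ 0.59599299 -0.26980298]
turntable [ 0.54454055 -0.10687201  0.076     ]
tin [0.61225172 0.38982699 0.11      ]
spare [ 0.61720027 -0.41088435  0.02      ]
wirebrush [0.44061753 0.4123254  0.02      ]
bracket [ 0.54160096 -0.10846932  0.09      ]
foot [ 0.55217346 -0.11117248  0.02      ]
```

The candidates shaped like the marker are the dark strip with a steel pin at top px (370,169), two yellow ones at (245,137) and (241,220), and an orange one at (402,226). The dark one is meant: it leads out from under the foot. The measured pin radius is 0.170 m, which agrees with the 172 mm given, and the crop confirms it. The ball points at about +3° and the pin lies at about −72°. I'll push the ball spoke clockwise with the shut fingers.

```bash
python3 -m creep '[{"tx":300,"ty":-192,"tz":-15,"rz":-38,"hand":1},{"tx":300,"ty":-192,"tz":-15,"rz":-38,"hand":1},{"tx":300,"ty":-192,"tz":-15,"rz":-38,"hand":1},{"tx":300,"ty":-192,"tz":-15,"rz":-38,"hand":1},{"tx":300,"ty":-192,"tz":-15,"rz":-38,"hand":1},{"tx":300,"ty":-192,"tz":-15,"rz":-38,"hand":1},{"tx":300,"ty":-192,"tz":-15,"rz":-38,"hand":1},{"tx":300,"ty":-192,"tz":-15,"rz":-38,"hand":1}]' 20
cat >> h.py <<'E'
def goto(X,yaw,z=None):
    from scipy.spatial.transform import Rotation as Ro
    s=bot.observe(); R=Ro.from_euler('xyz',s['tool_rot']); 
    t=R.inv().apply(np.array(X)-s['position'])*1000
    G=Ro.from_euler('xyz',[np.pi,0,np.radians(yaw)])
    print('clock',s['clock'],'pos',np.round(s['position'],4),'rot',np.round(s['tool_rot'],3),'F',np.round(s['force'],2),'q7',s['qpos'][6],'\n t',np.round(t,1),'r',np.round(np.degrees((R.inv()*G).as_rotvec()),2))
E
python3 -c "
from h import *
goto([.644,-.065,.25],93)"
```

```text
clock 1.4 pos [ 0.1726 -0.6007  0.2313] rot [-3.142  0.     0.28 ] F [0.31 0.01 0.01] q7 -0.11280382327516046 
 t [ 601.  -384.7  -18.7] r [ -0.    -0.   -76.97]schema error: expected keys rx, ry, rz, tx, ty, tz, hand
```

```bash
python3 -m creep '[{"rx":0,"ry":0,"rz":-38,"tx":300,"ty":-192,"tz":-15,"hand":1},{"rx":0,"ry":0,"rz":-38,"tx":300,"ty":-192,"tz":-15,"hand":1},{"rx":0,"ry":0,"rz":-38,"tx":300,"ty":-192,"tz":-15,"hand":1},{"rx":0,"ry":0,"rz":-38,"tx":300,"ty":-192,"tz":-15,"hand":1},{"rx":0,"ry":0,"rz":-38,"tx":300,"ty":-192,"tz":-15,"hand":1},{"rx":0,"ry":0,"rz":-38,"tx":300,"ty":-192,"tz":-15,"hand":1},{"rx":0,"ry":0,"rz":-38,"tx":300,"ty":-192,"tz":-15,"hand":1},{"rx":0,"ry":0,"rz":-38,"tx":300,"ty":-192,"tz":-15,"hand":1}]' 20
python3 -c "
from h import *
goto([.644,-.065,.25],93)"
```

```text
clock: 2.2
position: [0.4119, -0.3285, 0.2469]
tool_rot: [3.14, -0.002, 0.95]
force: [-0.3, 0.1, 0.4]
grip_width: 0.0001
clock 2.2 pos [ 0.4119 -0.3285  0.2469] rot [ 3.14e+00 -2.00e-03  9.50e-01] F [-0.29  0.06  0.38] q7 -0.1789398876935272 
 t [349.3  35.5  -2.3] r [  0.11  -0.09 -38.57]
```

```bash
python3 -m creep '[{"rx":0,"ry":0,"rz":-38.5,"tx":350,"ty":36,"tz":-2,"hand":1},{"rx":0,"ry":0,"rz":-38.5,"tx":350,"ty":36,"tz":-2,"hand":1},{"rx":0,"ry":0,"rz":-38.5,"tx":350,"ty":36,"tz":-2,"hand":1},{"rx":0,"ry":0,"rz":-38.5,"tx":350,"ty":36,"tz":-2,"hand":1},{"rx":0,"ry":0,"rz":-38.5,"tx":350,"ty":36,"tz":-2,"hand":1},{"rx":0,"ry":0,"rz":-38.5,"tx":350,"ty":36,"tz":-2,"hand":1},{"rx":0,"ry":0,"rz":-38.5,"tx":350,"ty":36,"tz":-2,"hand":1},{"rx":0,"ry":0,"rz":-38.5,"tx":350,"ty":36,"tz":-2,"hand":1}]'
python3 - <<'E'
from h import *
p=viewer.grab_frame('wrist'); save(p,'wrist1'); print({k:v for k,v in p.items() if k!='pixels'})
t=viewer.grab_frame('top'); save(t,'top1')
goto([.644,-.065,.25],93)
a=t['pixels'][100:290,160:460];cv2.imwrite('pics/top1c.png',cv2.resize(a,None,fx=2.6,fy=2.6))
E
```

```text
clock: 3.0
position: [0.6453, -0.0646, 0.2478]
tool_rot: [3.141, -0.003, 1.622]
force: [-0.8, -0.2, -0.2]
grip_width: 0.0001
{'vertical_fov': 65.70646984690485, 'cx': 254.79178296650602, 'cy': 190.28529755672187, 'tool_from_camera': array([[-1.36924576e-03, -9.52422504e-01, -3.04777788e-01,
         7.76852584e-02],
       [ 9.99997746e-01, -8.09609455e-04, -1.96258533e-03,
        -3.13165682e-04],
       [ 1.62245945e-03, -3.04779788e-01,  9.52421466e-01,
        -1.43375036e-01],
       [ 0.00000000e+00,  0.00000000e+00,  0.00000000e+00,
         1.00000000e+00]]), 'shot': 5}
clock 3.1 pos [ 0.6429 -0.07    0.2478] rot [-3.141 -0.     1.617] F [ 0.11 -0.77  0.56] q7 -0.16504233452539116 
 t [ 5.   1.3 -2.2] r [-0.04 -0.02 -0.36]
```

View pics/wrist1.png

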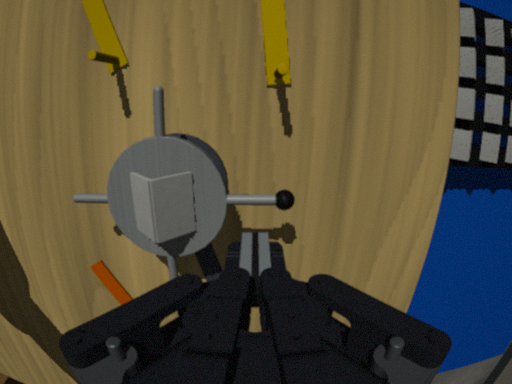

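View pics/top1c.png

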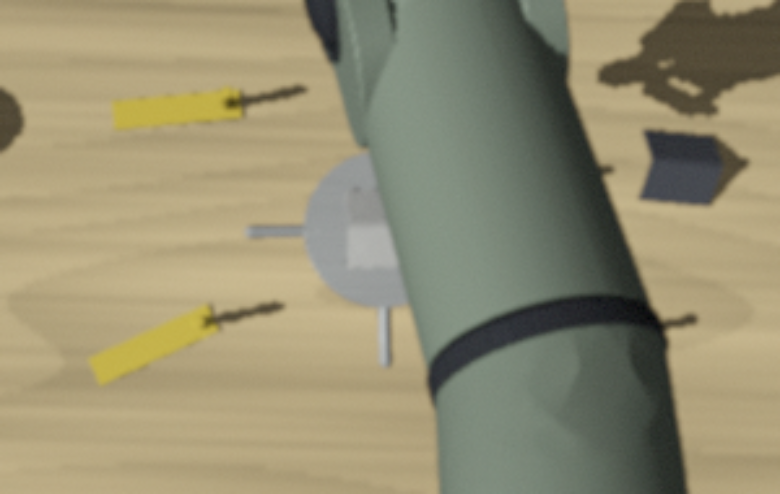

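The wrist view shows the turntable with its ball at (285,200), plain spoke ends at (158,90) and (75,198), and the shut fingertips at about (256,237). I'll measure the ball and axis from this view.

```bash
cat >> h.py <<'E'
def wat(p,s,u,v,z):
    from scipy.spatial.transform import Rotation as Ro
    f=192/np.tan(np.radians(p['vertical_fov'])/2)
    d=np.array([u-p['cx'],v-p['cy']]); r=np.hypot(*d); th=r/f
    c=np.array([*(d/max(r,1e-9)*np.sin(th)),np.cos(th)])
    M=np.array(p['tool_from_camera']); R=Ro.from_euler('xyz',s['tool_rot'])
    o=R.apply(M[:3,3])+s['position']; w=R.apply(M[:3,:3]@c)
    return o+w*(z-o[2])/w[2]
E
python3 - <<'E'
from h import *
s=bot.observe();p=viewer.grab_frame('wrist'); save(p,'wrist2')
a=p['pixels'][70:290,60:320];cv2.imwrite('pics/wrist2c.png',cv2.resize(a,None,fx=2.7,fy=2.7,interpolation=cv2.INTER_CUBIC))
for n,u,z in [('ball',(285,200),.07),('left',(75,198),.07),('up',(158,88),.07)]: print(n,wat(p,s,*u,z))
goto([.644,-.065,.25],93)
E
```

```text
ball [ 0.67822337 -0.10521436  0.07      ]
left [ 0.40802572 -0.11639146  0.07      ]
up [0.53159919 0.01783166 0.07      ]
clock 3.15 pos [ 0.6424 -0.0716  0.2479] rot [-3.141  0.     1.615] F [-0.84 -0.5  -0.07] q7 -0.1647588877334377 
 t [ 6.5  1.9 -2.1] r [-0.04  0.02 -0.47]
```

View pics/wrist2c.png

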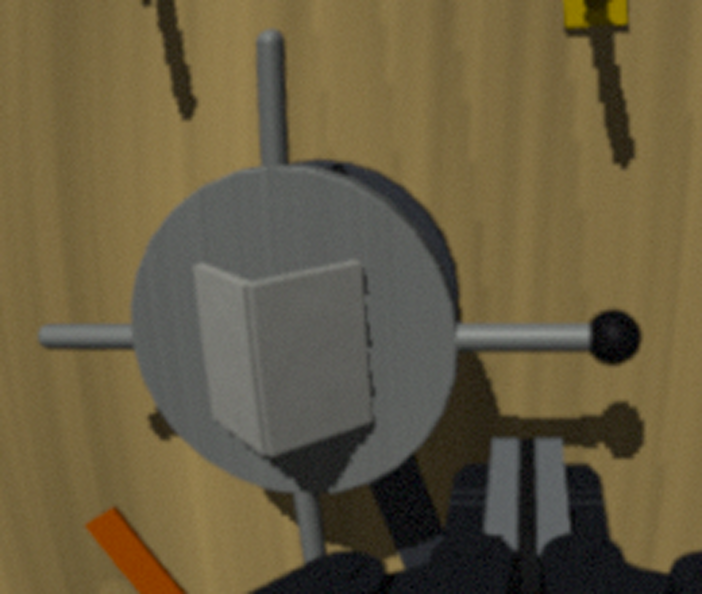

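```bash
python3 -m creep '[{"rx":0,"ry":0,"rz":0,"tx":6,"ty":0,"tz":30,"hand":1},{"rx":0,"ry":0,"rz":0,"tx":6,"ty":0,"tz":65,"hand":1},{"rx":0,"ry":0,"rz":0,"tx":6,"ty":0,"tz":100,"hand":1},{"rx":0,"ry":0,"rz":0,"tx":6,"ty":0,"tz":130,"hand":1},{"rx":0,"ry":0,"rz":0,"tx":6,"ty":0,"tz":150,"hand":1},{"rx":0,"ry":0,"rz":0,"tx":6,"ty":0,"tz":150,"hand":1},{"rx":0,"ry":0,"rz":0,"tx":6,"ty":0,"tz":150,"hand":1}]'
python3 - <<'E'
from h import *
goto([.641,-.067,.055],93)
s=bot.observe();p=viewer.grab_frame('wrist'); save(p,'wrist3')
a=p['pixels'][70:290,60:360];cv2.imwrite('pics/wrist3c.png',cv2.resize(a,None,fx=2.6,fy=2.6,interpolation=cv2.INTER_CUBIC))
E
```

```text
clock: 3.85
position: [0.6423, -0.0664, 0.0991]
tool_rot: [3.141, 0.0, 1.613]
force: [-0.7, 0.2, 0.1]
grip_width: 0.0001
clock 3.85 pos [ 0.6423 -0.0664  0.0991] rot [3.141 0.    1.613] F [-0.68  0.19  0.11] q7 -0.25177054307101676 
 t [-0.5 -1.3 44.1] r [ 0.02  0.02 -0.56]
```

View pics/wrist3c.png

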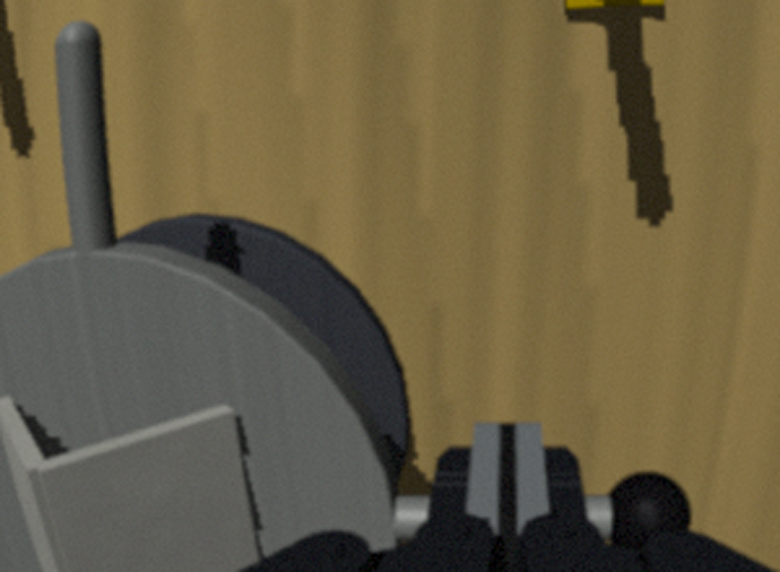

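```bash
python3 -m creep '[{"rx":0,"ry":0,"rz":0,"tx":0,"ty":-1,"tz":15,"hand":1},{"rx":0,"ry":0,"rz":0,"tx":0,"ty":-1,"tz":30,"hand":1},{"rx":0,"ry":0,"rz":0,"tx":0,"ty":-1,"tz":41,"hand":1},{"rx":0,"ry":0,"rz":0,"tx":0,"ty":-1,"tz":41,"hand":1},{"rx":0,"ry":0,"rz":0,"tx":0,"ty":-1,"tz":41,"hand":1}]'
python3 - <<'E'
from h import *
p=viewer.grab_frame('scene'); save(p,'scene3')
a=p['pixels'][100:270,150:350];cv2.imwrite('pics/scene3c.png',cv2.resize(a,None,fx=3.5,fy=3.5,interpolation=cv2.INTER_CUBIC))
goto([.641,-.067,.058],93)
E
```

```text
clock: 4.4
position: [0.6413, -0.0651, 0.0571]
tool_rot: [-3.141, -0.0, 1.615]
force: [0.2, 0.5, 0.6]
grip_width: -0.0002
clock 4.45 pos [ 0.6416 -0.0651  0.0575] rot [ 3.141 -0.     1.615] F [0.82 1.28 0.33] q7 -0.2756165740439269 
 t [-1.8 -0.7 -0.5] r [ 0.01 -0.01 -0.46]
```

View pics/scene3c.png

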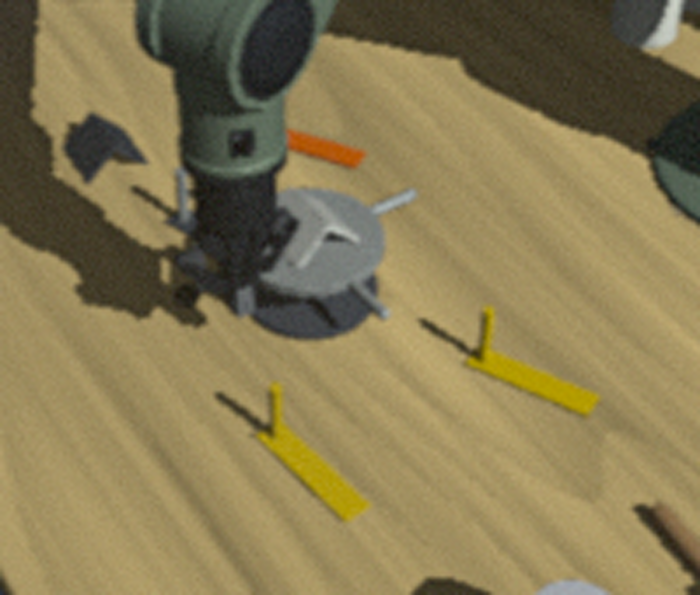

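```bash
python3 -m creep '[{"rx":0,"ry":0,"rz":0,"tx":-4,"ty":0,"tz":0,"hand":1},{"rx":0,"ry":0,"rz":0,"tx":-8,"ty":0,"tz":0,"hand":1},{"rx":0,"ry":0,"rz":0,"tx":-11,"ty":0,"tz":0,"hand":1},{"rx":0,"ry":0,"rz":0,"tx":-14,"ty":0,"tz":0,"hand":1},{"rx":0,"ry":0,"rz":0,"tx":-16,"ty":0,"tz":0,"hand":1},{"rx":0,"ry":0,"rz":0,"tx":-18,"ty":0,"tz":0,"hand":1},{"rx":0,"ry":0,"rz":0,"tx":-20,"ty":0,"tz":0,"hand":1},{"rx":0,"ry":0,"rz":0,"tx":-22,"ty":0,"tz":0,"hand":1}]'
python3 - <<'E'
from h import *
s=bot.observe();p=viewer.grab_frame('wrist'); save(p,'wrist4')
a=p['pixels'][70:290,60:360];cv2.imwrite('pics/wrist4c.png',cv2.resize(a,None,fx=2.6,fy=2.6,interpolation=cv2.INTER_CUBIC))
goto([.641,-.087,.058],93)
d,r=17,103
for k in range(1,9):
    a=np.radians(1.5*k); print(1.5*k,np.round([d*np.cos(a)-r*np.sin(a)-d,d*np.sin(a)+r*np.cos(a)-r],1))
E
```

```text
clock: 5.25
position: [0.6424, -0.0871, 0.0573]
tool_rot: [3.141, -0.0, 1.615]
force: [0.8, 1.2, -0.7]
grip_width: -0.0001
clock 5.3 pos [ 0.6424 -0.0875  0.0573] rot [ 3.141 -0.     1.615] F [ 0.95  1.23 -0.09] q7 -0.2398756496898377 
 t [ 0.6 -1.4 -0.7] r [ 0.01 -0.   -0.47]
1.5 [-2.7  0.4]
3.0 [-5.4  0.7]
4.5 [-8.1  1. ]
6.0 [-10.9   1.2]
7.5 [-13.6   1.3]
9.0 [-16.3   1.4]
10.5 [-19.1   1.4]
12.0 [-21.8   1.3]
```

View pics/wrist4c.png

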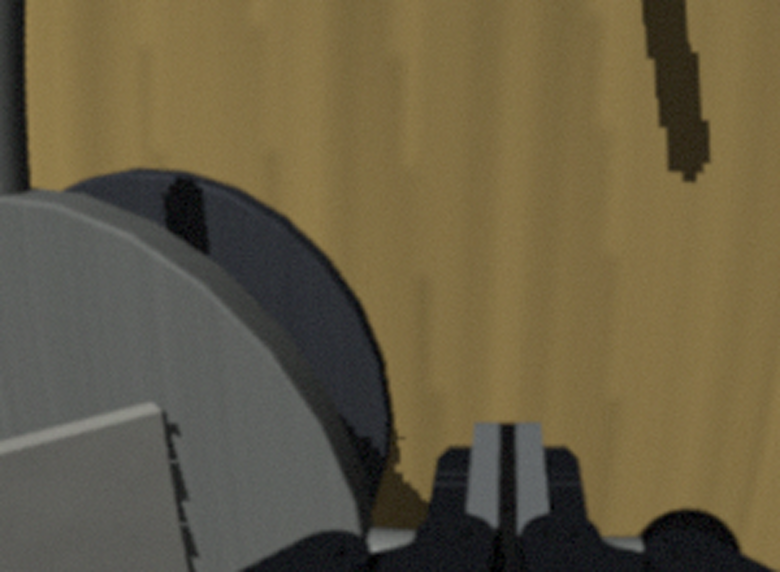

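```bash
python3 -m creep '[{"rx":0,"ry":0,"rz":1,"tx":-1.8,"ty":0.3,"tz":0,"hand":1},{"rx":0,"ry":0,"rz":2,"tx":-3.6,"ty":0.5,"tz":0,"hand":1},{"rx":0,"ry":0,"rz":3,"tx":-5.4,"ty":0.7,"tz":0,"hand":1},{"rx":0,"ry":0,"rz":4.5,"tx":-8.1,"ty":1,"tz":0,"hand":1},{"rx":0,"ry":0,"rz":6,"tx":-10.9,"ty":1.2,"tz":0,"hand":1},{"rx":0,"ry":0,"rz":7.5,"tx":-13.6,"ty":1.3,"tz":0,"hand":1},{"rx":0,"ry":0,"rz":9,"tx":-16.3,"ty":1.4,"tz":0,"hand":1},{"rx":0,"ry":0,"rz":10.5,"tx":-19.1,"ty":1.4,"tz":0,"hand":1}]'
python3 - <<'E'
from h import *
s=bot.observe();p=viewer.grab_frame('wrist'); save(p,'wrist5')
a=p['pixels'][70:290,60:360];cv2.imwrite('pics/wrist5c.png',cv2.resize(a,None,fx=2.6,fy=2.6,interpolation=cv2.INTER_CUBIC))
print(s['clock'],s['force'])
E
```

```text
clock: 6.1
position: [0.6445, -0.1065, 0.0573]
tool_rot: [-3.142, -0.0, 1.429]
force: [-1.1, 1.7, 0.1]
grip_width: -0.0
6.1 [-1.06283351  1.71044609  0.12758669]
```

View pics/wrist5c.png

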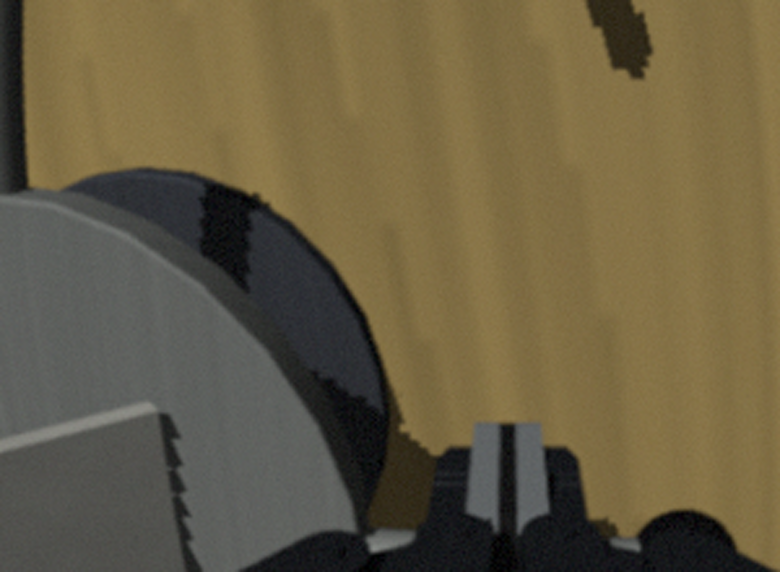

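```bash
python3 -m creep '[{"rx":0,"ry":0,"rz":1.5,"tx":-2.7,"ty":0.4,"tz":0,"hand":1},{"rx":0,"ry":0,"rz":3,"tx":-5.4,"ty":0.7,"tz":0,"hand":1},{"rx":0,"ry":0,"rz":4.5,"tx":-8.1,"ty":1,"tz":0,"hand":1},{"rx":0,"ry":0,"rz":6,"tx":-10.9,"ty":1.2,"tz":0,"hand":1},{"rx":0,"ry":0,"rz":7.5,"tx":-13.6,"ty":1.3,"tz":0,"hand":1},{"rx":0,"ry":0,"rz":9,"tx":-16.3,"ty":1.4,"tz":0,"hand":1},{"rx":0,"ry":0,"rz":10.5,"tx":-19.1,"ty":1.4,"tz":0,"hand":1},{"rx":0,"ry":0,"rz":12,"tx":-21.8,"ty":1.3,"tz":0,"hand":1}]'
python3 -m creep '[{"rx":0,"ry":0,"rz":1.5,"tx":-2.7,"ty":0.4,"tz":0,"hand":1},{"rx":0,"ry":0,"rz":3,"tx":-5.4,"ty":0.7,"tz":0,"hand":1},{"rx":0,"ry":0,"rz":4.5,"tx":-8.1,"ty":1,"tz":0,"hand":1},{"rx":0,"ry":0,"rz":6,"tx":-10.9,"ty":1.2,"tz":0,"hand":1},{"rx":0,"ry":0,"rz":7.5,"tx":-13.6,"ty":1.3,"tz":0,"hand":1},{"rx":0,"ry":0,"rz":9,"tx":-16.3,"ty":1.4,"tz":0,"hand":1},{"rx":0,"ry":0,"rz":10.5,"tx":-19.1,"ty":1.4,"tz":0,"hand":1},{"rx":0,"ry":0,"rz":12,"tx":-21.8,"ty":1.3,"tz":0,"hand":1}]'
python3 - <<'E'
from h import *
s=bot.observe();p=viewer.grab_frame('wrist'); save(p,'wrist6')
a=p['pixels'][70:290,60:360];cv2.imwrite('pics/wrist6c.png',cv2.resize(a,None,fx=2.6,fy=2.6,interpolation=cv2.INTER_CUBIC))
print(s['clock'],s['force'],s['qpos'][6])
E
```

```text
clock: 6.95
position: [0.6428, -0.1282, 0.0573]
tool_rot: [3.142, -0.0, 1.22]
force: [-0.1, 1.1, 0.4]
grip_width: -0.0002
clock: 7.75
position: [0.6365, -0.1492, 0.0573]
tool_rot: [3.142, -0.0, 1.011]
force: [-0.0, 1.3, 0.6]
grip_width: 0.0004
7.75 [-0.01996649  1.2764341   0.59481864] -0.6352484687322022
```

View pics/wrist6c.png

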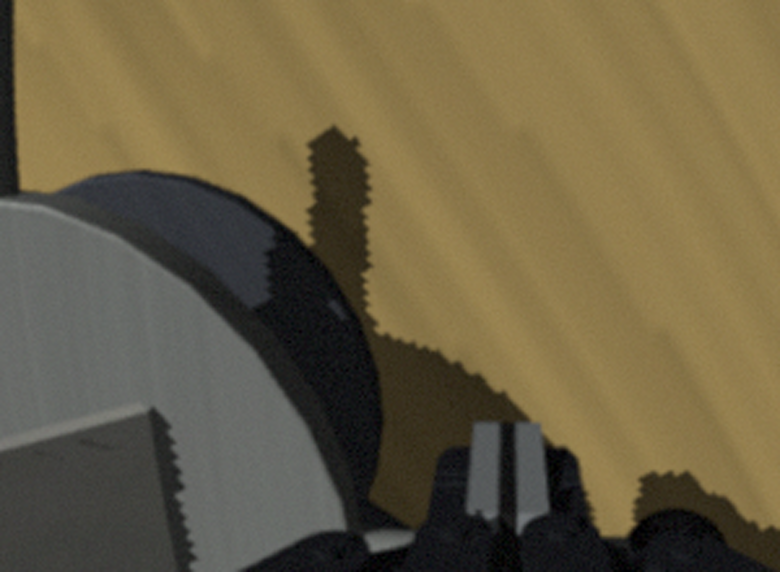

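```bash
python3 -m creep '[{"rx":0,"ry":0,"rz":1.5,"tx":-2.7,"ty":0.1,"tz":0,"hand":1},{"rx":0,"ry":0,"rz":3,"tx":-5.4,"ty":0.1,"tz":0,"hand":1},{"rx":0,"ry":0,"rz":4.5,"tx":-8.1,"ty":0.1,"tz":0,"hand":1},{"rx":0,"ry":0,"rz":6,"tx":-10.8,"ty":0,"tz":0,"hand":1},{"rx":0,"ry":0,"rz":7.5,"tx":-13.4,"ty":-0.1,"tz":0,"hand":1},{"rx":0,"ry":0,"rz":9,"tx":-16.1,"ty":-0.3,"tz":0,"hand":1},{"rx":0,"ry":0,"rz":10.5,"tx":-18.9,"ty":-0.6,"tz":0,"hand":1},{"rx":0,"ry":0,"rz":12,"tx":-21.6,"ty":-1,"tz":0,"hand":1}]'
python3 -m creep '[{"rx":0,"ry":0,"rz":1.5,"tx":-2.7,"ty":0.4,"tz":0,"hand":1},{"rx":0,"ry":0,"rz":3,"tx":-5.4,"ty":0.7,"tz":0,"hand":1},{"rx":0,"ry":0,"rz":4.5,"tx":-8.1,"ty":1,"tz":0,"hand":1},{"rx":0,"ry":0,"rz":6,"tx":-10.9,"ty":1.2,"tz":0,"hand":1},{"rx":0,"ry":0,"rz":7.5,"tx":-13.6,"ty":1.3,"tz":0,"hand":1},{"rx":0,"ry":0,"rz":9,"tx":-16.3,"ty":1.4,"tz":0,"hand":1},{"rx":0,"ry":0,"rz":10.5,"tx":-19.1,"ty":1.4,"tz":0,"hand":1},{"rx":0,"ry":0,"rz":12,"tx":-21.8,"ty":1.3,"tz":0,"hand":1}]'
python3 - <<'E'
from h import *
s=bot.observe();p=viewer.grab_frame('wrist'); save(p,'wrist7')
a=p['pixels'][70:290,60:360];cv2.imwrite('pics/wrist7c.png',cv2.resize(a,None,fx=2.6,fy=2.6,interpolation=cv2.INTER_CUBIC))
print(s['clock'],s['force'],s['qpos'][6])
for n in ['top','scene']:
    p=viewer.grab_frame(n); save(p,n+'7')
    a=p['pixels'][100:290,160:460];cv2.imwrite('pics/%s7c.png'%n,cv2.resize(a,None,fx=2.6,fy=2.6,interpolation=cv2.INTER_CUBIC))
E
```

```text
clock: 8.6
position: [0.6242, -0.167, 0.0573]
tool_rot: [3.142, -0.0, 0.801]
force: [2.2, 0.5, -0.0]
grip_width: -0.0001
clock: 9.4
position: [0.6099, -0.1835, 0.0573]
tool_rot: [-3.141, 0.0, 0.592]
force: [0.8, 2.0, -0.3]
grip_width: 0.0003
9.4 [ 0.8488716   2.03072748 -0.26839303] -0.9158413570428214
```

View pics/wrist7c.png

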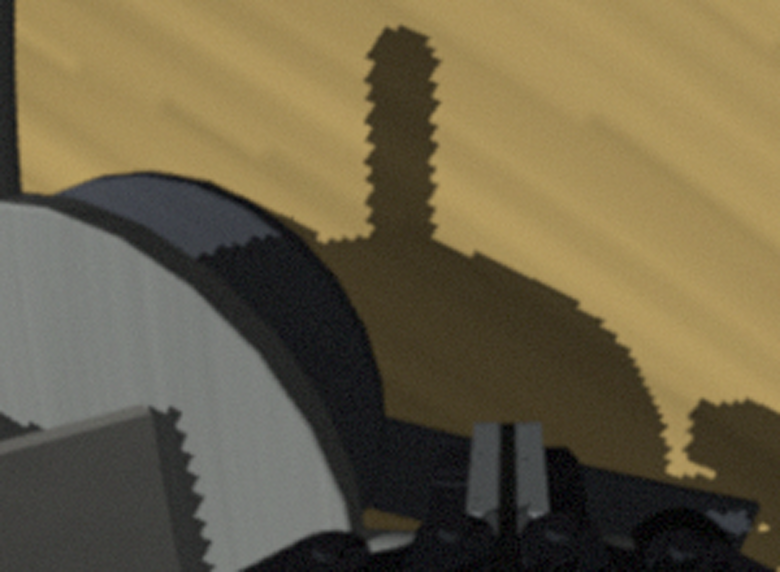

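View pics/top7c.png

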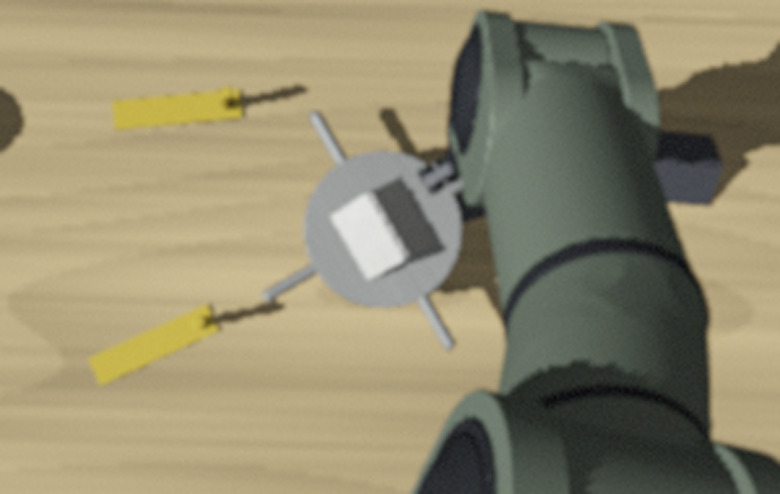

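View pics/scene7c.png

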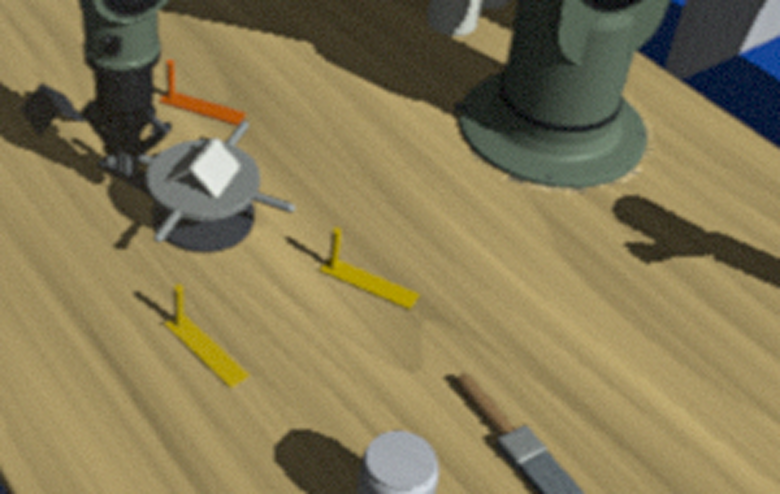

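Run:
```python
from h import *
p=viewer.grab_frame('top')
T=lambda a,b:(a/2.6+160-.3,b/2.6+100-.3)
A=at(p,*T(315,114),.07)[:2];B=at(p,*T(451,346),.07)[:2];C=at(p,*T(267,297),.07)[:2]
ang=lambda v:np.degrees(np.arctan2(v[1],v[0]))
print(A,B,(A+B)/2,np.linalg.norm(A-B),'ball angle',ang(A-B)-90, ang(C-(A+B)/2))
```

```text
[ 0.65069068 -0.04043947] [ 0.4326351  -0.17450299] [ 0.54166289 -0.10747123] 0.25597121502429215 ball angle -58.416236607442016 122.08579999639485
```

```bash
python3 -m creep '[{"rx":0,"ry":0,"rz":1.5,"tx":-2.7,"ty":0.4,"tz":0,"hand":1},{"rx":0,"ry":0,"rz":3,"tx":-5.4,"ty":0.7,"tz":0,"hand":1},{"rx":0,"ry":0,"rz":4.5,"tx":-8.1,"ty":1,"tz":0,"hand":1},{"rx":0,"ry":0,"rz":6,"tx":-10.9,"ty":1.2,"tz":0,"hand":1},{"rx":0,"ry":0,"rz":7.5,"tx":-13.6,"ty":1.3,"tz":0,"hand":1},{"rx":0,"ry":0,"rz":9,"tx":-16.3,"ty":1.4,"tz":0,"hand":1},{"rx":0,"ry":0,"rz":10,"tx":-18.2,"ty":1.4,"tz":0,"hand":1},{"rx":0,"ry":0,"rz":11,"tx":-20,"ty":1.4,"tz":0,"hand":1}]'
python3 - <<'E'
from h import *
s=bot.observe();p=viewer.grab_frame('wrist'); save(p,'wrist8')
a=p['pixels'][90:310,110:410];cv2.imwrite('pics/wrist8c.png',cv2.resize(a,None,fx=2.6,fy=2.6,interpolation=cv2.INTER_CUBIC))
print(s['clock'],s['force'],s['qpos'][6])
p=viewer.grab_frame('top'); save(p,'top8')
a=p['pixels'][100:290,160:460];cv2.imwrite('pics/top8c.png',cv2.resize(a,None,fx=2.6,fy=2.6,interpolation=cv2.INTER_CUBIC))
E
```

```text
clock: 10.4
position: [0.5942, -0.1958, 0.0573]
tool_rot: [3.142, -0.0, 0.401]
force: [1.6, 1.6, 0.8]
grip_width: 0.0002
10.4 [1.61854028 1.64437002 0.80549971] -1.0439780282386013
```

View pics/wrist8c.png

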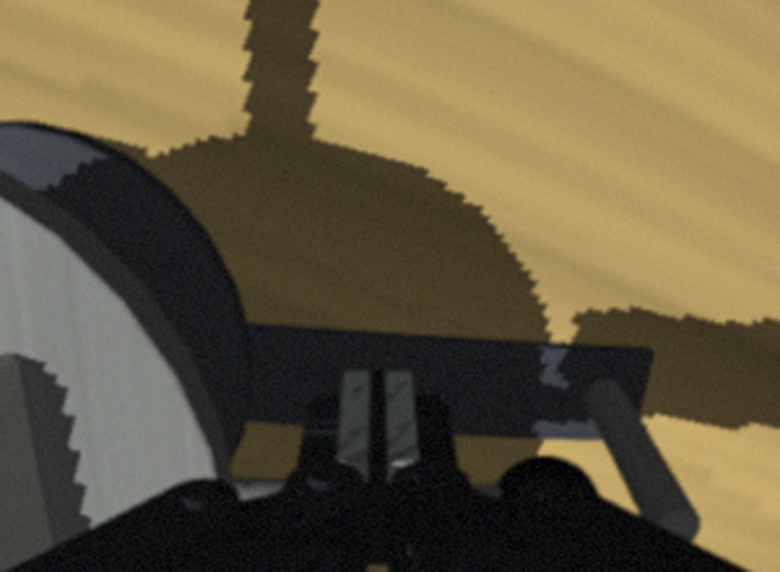

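View pics/top8c.png

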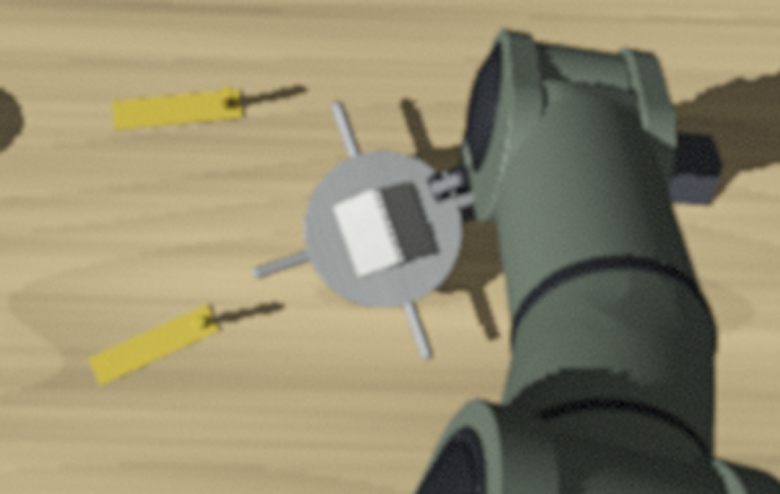

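Run:
```python
from h import *
s=bot.observe();p=viewer.grab_frame('wrist')
W=lambda a,b:(a/2.6+110-.3,b/2.6+90-.3)
f=lambda u,z:wat(p,s,*W(*u),z)[:2]
pt=f((680,524),.07); pb=f((607,408),0.004); e1=f((247,325),.004);e2=f((653,349),.004)
bl=f((549,503),.07)
print('pin',pt,pb,'ball',bl,'strip ang',np.degrees(np.arctan2(*(e2-e1)[::-1])))
p=viewer.grab_frame('top')
T=lambda a,b:(a/2.6+160-.3,b/2.6+100-.3)
A=at(p,*T(337,104),.07)[:2];B=at(p,*T(428,356),.07)[:2];C=at(p,*T(257,273),.07)[:2]
ang=lambda v:np.degrees(np.arctan2(v[1],v[0]))
m=(A+B)/2
print(m,'ball angle',ang(A-B)-90, ang(C-m)-180,'pin by wrist from m',ang(pt-m),ang(pb-m),'ball',ang(bl-m), s['position'],s['tool_rot'][2])
```

```text
pin [ 0.59667427 -0.26791138] [ 0.5917516  -0.27126377] ball [ 0.5920656  -0.23582104] strip ang -71.15603346485945
[ 0.54183543 -0.1071244 ] ball angle -68.99828193493283 -68.89520314006626 pin by wrist from m -71.16727717520234 -73.08503993857698 ball -68.67934981730798 [ 0.59412625 -0.19594966  0.05732222] 0.4009080554219957
```

```bash
python3 -m creep '[{"rx":0,"ry":0,"rz":0.6,"tx":-1.1,"ty":0.1,"tz":0,"hand":1},{"rx":0,"ry":0,"rz":1.2,"tx":-2.2,"ty":0.3,"tz":0,"hand":1},{"rx":0,"ry":0,"rz":1.8,"tx":-3.3,"ty":0.4,"tz":0,"hand":1},{"rx":0,"ry":0,"rz":2.4,"tx":-4.4,"ty":0.5,"tz":0,"hand":1},{"rx":0,"ry":0,"rz":2.4,"tx":-4.4,"ty":0.5,"tz":0,"hand":1},{"rx":0,"ry":0,"rz":2.4,"tx":-4.4,"ty":0.5,"tz":0,"hand":1}]'
python3 - <<'E'
from h import *
s=bot.observe();p=viewer.grab_frame('wrist'); save(p,'wrist9')
a=p['pixels'][90:310,110:410];cv2.imwrite('pics/wrist9c.png',cv2.resize(a,None,fx=2.6,fy=2.6,interpolation=cv2.INTER_CUBIC))
p=viewer.grab_frame('top'); save(p,'top9')
a=p['pixels'][100:290,160:460];cv2.imwrite('pics/top9c.png',cv2.resize(a,None,fx=2.6,fy=2.6,interpolation=cv2.INTER_CUBIC))
E
```

```text
clock: 11.2
position: [0.5903, -0.198, 0.0573]
tool_rot: [-3.142, 0.0, 0.36]
force: [0.4, 0.0, -0.6]
grip_width: 0.0001
```

View pics/wrist9c.png

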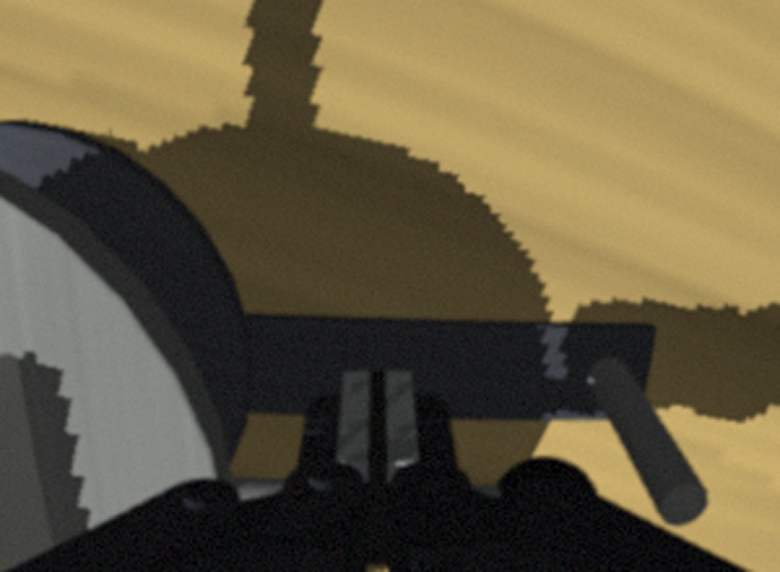

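View pics/top9c.png

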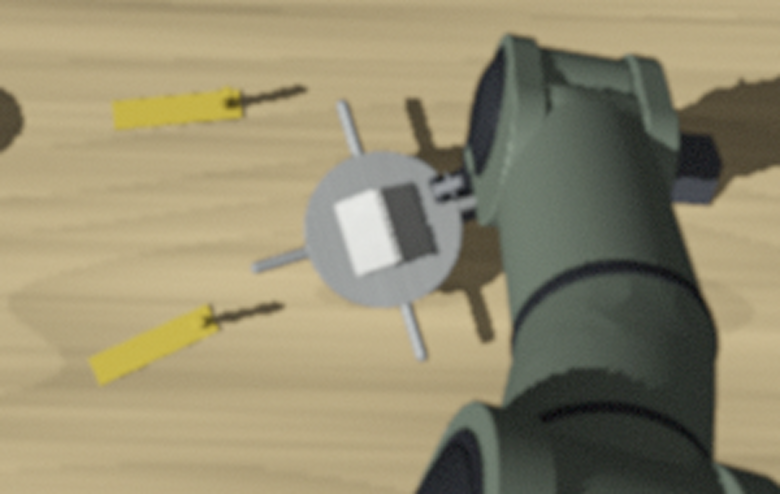

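The ball now lines up with the strip and pin. I'll back straight off the spoke and then lift.

```bash
python3 -m creep '[{"rx":0,"ry":0,"rz":0,"tx":4,"ty":0,"tz":0,"hand":1},{"rx":0,"ry":0,"rz":0,"tx":12,"ty":0,"tz":0,"hand":1},{"rx":0,"ry":0,"rz":0,"tx":20,"ty":0,"tz":0,"hand":1},{"rx":0,"ry":0,"rz":0,"tx":20,"ty":0,"tz":0,"hand":1},{"rx":0,"ry":0,"rz":0,"tx":20,"ty":0,"tz":-30,"hand":1},{"rx":0,"ry":0,"rz":0,"tx":20,"ty":0,"tz":-75,"hand":1},{"rx":0,"ry":0,"rz":0,"tx":20,"ty":0,"tz":-120,"hand":1},{"rx":0,"ry":0,"rz":0,"tx":20,"ty":0,"tz":-150,"hand":1}]'
python3 -m creep '[{"rx":0,"ry":0,"rz":0,"tx":30,"ty":0,"tz":-40,"hand":1},{"rx":0,"ry":0,"rz":0,"tx":60,"ty":0,"tz":-60,"hand":1},{"rx":0,"ry":0,"rz":0,"tx":60,"ty":0,"tz":-60,"hand":1},{"rx":0,"ry":0,"rz":0,"tx":60,"ty":0,"tz":-60,"hand":1},{"rx":0,"ry":0,"rz":0,"tx":60,"ty":0,"tz":-60,"hand":1}]'
python3 - <<'E'
from h import *
s=bot.observe();p=viewer.grab_frame('wrist'); save(p,'wrist10'); print(s['clock'],s['position'],s['force'])
cv2.imwrite('pics/wrist10c.png',cv2.resize(p['pixels'],None,fx=1.5,fy=1.5,interpolation=cv2.INTER_CUBIC))
p=viewer.grab_frame('scene'); save(p,'scene10')
a=p['pixels'][100:270,150:350];cv2.imwrite('pics/scene10c.png',cv2.resize(a,None,fx=3.5,fy=3.5,interpolation=cv2.INTER_CUBIC))
E
```

```text
clock: 12.1
position: [0.6098, -0.191, 0.2105]
tool_rot: [3.14, -0.002, 0.36]
force: [0.3, -0.9, 0.2]
grip_width: 0.0
clock: 12.6
position: [0.6644, -0.1702, 0.2663]
tool_rot: [-3.141, 0.002, 0.359]
force: [-0.1, -0.9, -0.9]
grip_width: 0.0002
12.6 [ 0.66438209 -0.17018743  0.26632218] [-0.09480677 -0.8981787  -0.88966171]
```

View pics/wrist10c.png

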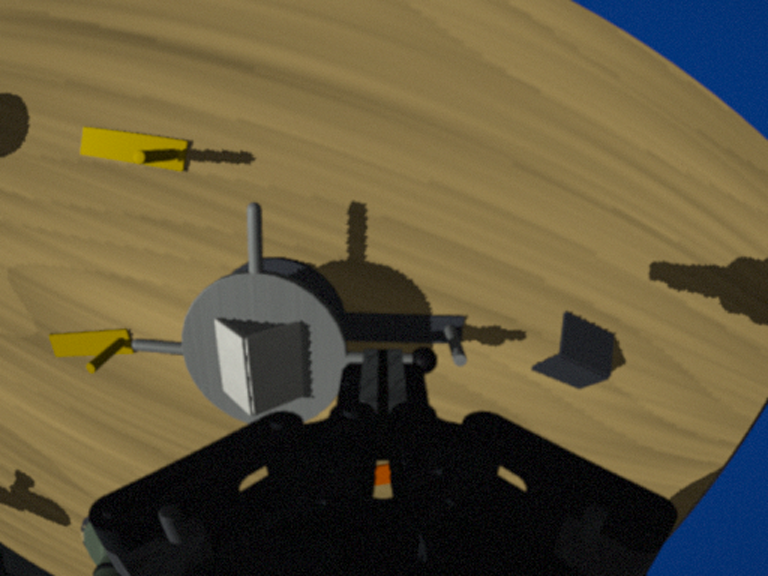

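View pics/scene10c.png

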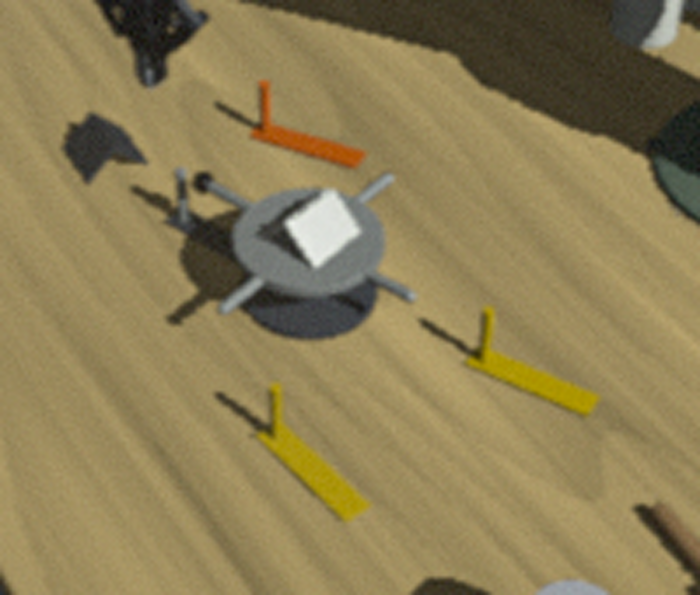

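Run:
```python
from h import *
S=lambda a,b:(a/3.5+150-.36,b/3.5+100-.36)
ang=lambda v:np.degrees(np.arctan2(v[1],v[0]))
s=viewer.grab_frame('scene')
g=lambda u:at(s,*S(*u),.07)[:2]
ball,opp,pin,s1,s2=g((203,182)),g((410,294)),g((181,173)),g((223,308)),g((391,178))
ax=opp+(ball-opp)*131/271
print('scene',ball,ax,(s1+s2)/2,pin,'ball',ang(ball-ax),ang(s2-s1),'pin',ang(pin-ax),ang(pin-(s1+s2)/2))
b=bot.observe();p=viewer.grab_frame('wrist')
w=lambda u:wat(p,b,u[0]/1.5,u[1]/1.5,.07)[:2]
ball,pin,up=w((425,360)),w((459,358)),w((255,208)); left=w((133,346))
print('wrist ball',ball,'pin',pin,np.linalg.norm(ball-pin),'ball-left ang',ang(ball-left),'pin-left',ang(pin-left))
t=viewer.grab_frame('top'); save(t,'top10')
a=t['pixels'][100:290,160:460];cv2.imwrite('pics/top10c.png',cv2.resize(a,None,fx=2.6,fy=2.6,interpolation=cv2.INTER_CUBIC))
for n in ['tin','spare','wirebrush']:
    d=viewer.outline_of(n,t); print(n,d[0]['bbox'] if d else None)
```

```text
scene [ 0.58666691 -0.23848189] [ 0.54189328 -0.10979051] [ 0.54006162 -0.1045593 ] [ 0.59887902 -0.2629959 ] ball -70.81645930299662 -162.17929748061155 pin -69.5969885479867 -69.63325106040169
wrist ball [ 0.58454713 -0.23930973] pin [ 0.59626582 -0.26644595] 0.02955845454380395 ball-left ang -70.89012281586656 pin-left -70.47639926102114
tin [79.0, 133.3, 121.4, 169.7]
spare None
wirebrush [69.2, 215.1, 147.1, 230.2]
```

View pics/top10c.png

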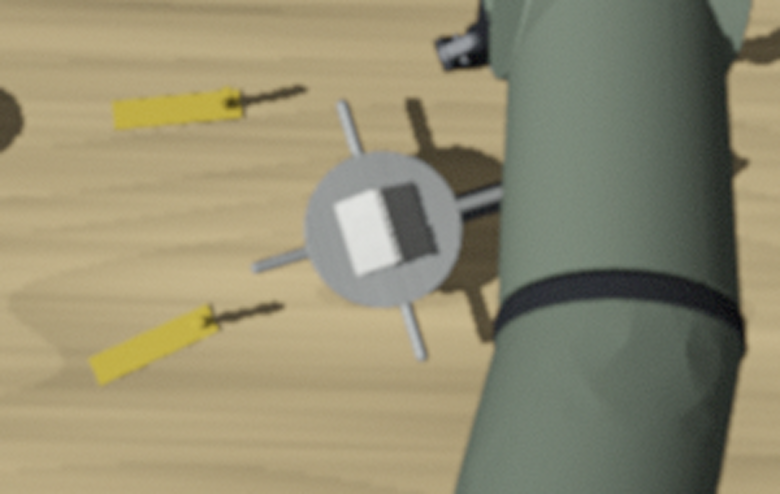

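```bash
python3 -c "
from h import *
print(bot.observe()['clock'],bot.job_done())"
```

```text
the job is handed in; nothing more can be done
13.0 None
```

I turned the turntable about 74° clockwise by pushing its ball-ended spoke with the shut fingertips. I then backed off, lifted clear and handed the job in at 13.0 s. No verdict was given.

- **Pointing:** in the last pictures the ball stands at about −71° (scene and wrist views). The pin measured between −69.6° and −71.5° depending on the camera. That puts the ball at most about 4 mm off the line, and the limit is 12 mm.
- **Bracket:** it looks centred and square to the spokes in the top view.
- **Force:** the wrist force read about 2 N or less (noise included) at the end of each push.
- **Tin and brush:** they show within about 3 pixels (roughly 6 mm) of where they started, which is within the detector's noise.
- **Spare bracket:** the network did not find it in the last top picture because the arm hid it. In the scene view it looks unmoved.

One call was refused for missing keys; it moved nothing.

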